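# Set a sample tube to depth in its spinner with the depth gauge

## Task

Take the blue-capped glass sample tube out of the rack and insert it, tip first and upright, through the blue spinner on top of the depth gauge. The spinner's grip pads drag on the tube, so push it steadily on down until its tip is fully home on the stop hidden inside the gauge, but gently: the glass must not be forced against the stop or the spinner. Then let go, and leave the other tubes in the rack alone.

Things in the scene. Friction and masses are not known exactly. Their poses are not given: they have to be found in the camera images.
- blue_tube: the tube to be set: clear glass, 10 mm in diameter, round bottom, white band, topped by a flat white collar (24 mm in diameter, 92 to 96 mm above the tip) and a ribbed blue cap (13 mm in diameter, 96 to 122 mm): grip it by the cap. 122 mm long, 28 to 56 g. Origin: lowest point of its tip; z runs up to the cap. Stands upright in one of the rack's holes (which one varies), tip 6 mm above the bench.
- red_tube: a like tube with a red cap, standing in another hole of the rack; to be left alone. Origin and axes as the blue one.
- yellow_tube: a like tube with a yellow cap, standing in another hole of the rack; to be left alone. Origin and axes as the blue one.
- rack: white plastic tube rack, 56 x 164 x 68 mm, fixed; origin: centre of its underside, z up. Its three holes (12.4 mm in diameter) lie in a row at y = -50, 0, +50 mm of its own y axis; the tubes pass through its upper plate (top 68 mm above the bench) and stand on the lower one.
- gauge: depth gauge, fixed: dark round base (86 mm in diameter), upright aluminium column (42 to 47 mm) with a blue spinner (28 mm) in its top. Origin: centre of the underside, z up; a thumbscrew juts from the column at local -y. Inside the column is a firm rubber-faced stop, out of sight and set differently each run: the tube's tip comes home on it 54 to 80 mm below the spinner's rim.
- spinner_mouth (a point): centre of the spinner's rim, 96 mm above the bench, on its vertical bore. A 45 degree countersink narrows from 20 to the bore's 12 mm within 4 mm. Three sprung pads grip the tube once its tip is 15 mm down, drag on it from there down (3 to 7 N in all) and hold it where it is let go. The stop shows as a sharp rise above that drag; over 20 N on it, or 30 N on the spinner, breaks the glass.
Things that resemble listed ones, but are neither listed nor needed, are in the scene too. What is shaped like the blue_tube but pink is not meant.

How it is judged:
By the outcome, as a careful person would: the job done as asked, in the order asked, and still so for the second after the job is handed in, with the robot touching nothing.
It also fails if it takes over 51 s, if anything falls off the work surface, if the arm or the gripper's body presses on something with over 40 N, if the wrist force passes 120 N, or if a joint passes its speed limit or range.

## Robot

A 6-joint arm with a two-finger parallel gripper is mounted at the origin on a cart in front of the work surface, level with it; the furniture and walls round the work are solid. World frame = base frame: x ahead of the robot, y to its left, z up, the work surface at z = 0. Lengths are in m, angles in rad, forces in N, time in s.
With the tool pointing down it reaches from about 0.2 to 0.875 m from the base axis. Payload 3.4 kg.
Tool frame: the origin (TCP) lies at the very end of the fingers, on their centre line; the grasp point (between the pads) lies 19 mm behind it; z points along the fingers, y is the line along which they close (so a half turn about z gives the same grasp; the last joint's range is limited). The gripper opens to 94 mm and grips with 3 to 60 N. Pads are 16 mm wide; open, the fingers measure 119 mm over their backs; the gripper's body (75 mm by 177 mm) begins 78 mm behind the grasp point.
Start: joints at [1.214, 0.276, 1.505, -0, 1.361, -0.121], TCP at [0.134, 0.559, 0.205] pointing down, gripper open.
Joint ranges: [-2.89, 2.89], [-0.75, 2.08], [0.22, 2.7], [-1.18, 4.32], [0.11, 2.71], [-2.7, 2.7]. Speed limits (rad/s): [2.57, 2.57, 3.14, 3.14, 3.14, 3.14].

## Interface

Orientations are given as a unit quaternion [x, y, z, w].
In Python, from workcell import sense, camera, camera_params, ticket gives the robot as it stands.
- The arm moves only by the tool carry_out, never from a script. Its argument "rows" is a list of rows, each a list of 6 numbers: the shift along the tool's x, y, z in cm, then the turn, a rotation vector about the tool's x, y, z in degrees. A call has 1 to 5 rows; each row shifts and turns the commanded pose from where the row before left it, along the tool's axes as they then stand; what a row does not reach is not made up. A row lasts 1/8 s, in which the tool goes at most 62.5 mm and 10.7 degrees, less where a joint would pass 70% of its speed; a pose out of reach is approached as far as the arm can. A call with a gripper value outside its range is refused whole. "fingers" is the gripper command: -1 is shut, 1 is fully open, values between are in proportion, set as the call begins (left out, the last holds). The fingers move at their own pace and stop on an object; "force" is the grip in N (left out, the last holds). Time passes only in rows, so rows that do not move let the fingers close. It gives the time, the measured TCP pose, the force, the opening and the grip force at its end, in the units of the state.
- sense(): the state, without advancing time (a new reading comes with each control period).
- camera(name): name is "scene" or "side" or "wrist"; returns the picture (384x512x3 uint8, red, green, blue); there is no depth.
- camera_params(name): a dict with "fovy" (degrees; the focal length in pixels is half the picture's height over the tangent of half this angle, whatever the lens; pixels are square), "cx", "cy" (the principal point, pixels), "origin" and "rotation" of the camera in the world. Camera axes: x right, y down, z forward; pixel columns grow to the right and rows downward; lengths in m; the calibration is good to about 2 mm. A picture is of the moment at which its call begins: read the wrist's pose just before it. camera_params takes no time and is no camera call; for the wrist camera it gives the pose at the moment of the call.
- ticket.hand_in(): hands the job in; it is judged then, once.
The state is a dict: "t": time; "qpos": joint angles; "joint_vel": joint speeds; "effort": joint torques, N m; "ee_pos": TCP position; "ee_rot": TCP orientation; "force": force on the tool from outside, world axes, zero at the start; "moment": the same for the moment, N m; "grip_width": opening from 0.0 (shut) to 1.0 (fully open); "finger_force": force on a finger pad.
Only numpy, scipy, OpenCV 4.12 (cv2) and the standard library are available. Lean on these libraries where they do the work, as an engineer would, in place of code of your own. Each camera call takes 0.05 s, during which the arm holds its last target. There are 200 camera calls.

## Working session

There is one attempt and no reset: what is moved stays moved. The work goes in short steps, Python scripts to look and compute and a tool call to move; the robot and the scene stay as the last step left them, time stands still between calls to the robot, and variables do not carry over. Pictures are saved under pics/ and viewed, at most 10 in all, crops included, and the job is handed in when it is done.

Besides the shell and the picture viewer there is one more tool, called after "Call:" in YAML: its name, and indented under it one key for each argument. carry_out: Moves the arm, as the interface text tells. Its arguments: {"type":"object","properties":{"rows":{"type":"array","items":{"type":"array","items":{"type":"number"}}},"fingers":{"type":"number"},"force":{"type":"number"}},"required":["rows"]}

```bash
mkdir -p pics; ls; python3 - <<'E'
from workcell import sense,camera,camera_params
import cv2,numpy as np
s=sense();print({k:np.round(v,3).tolist() for k,v in s.items()})
for n in("scene","side","wrist"):
    p=camera_params(n);print(n,{k:np.round(v,4).tolist() for k,v in p.items()})
    cv2.imwrite(f"pics/{n}0.png",camera(n)[:,:,::-1])
a=[cv2.imread(f"pics/{n}0.png") for n in("scene","side")]
E
```

```text
pics
{'t': 0.0, 'qpos': [1.214, 0.277, 1.506, 0.0, 1.361, -0.121], 'joint_vel': [0.002, 0.002, -0.001, -0.001, -0.002, 0.001], 'effort': [-0.001, -40.459, -23.723, 0.07, 0.034, -0.0], 'ee_pos': [0.134, 0.559, 0.205], 'ee_rot': [0.118, 0.993, -0.001, -0.0], 'force': [-0.359, 1.054, -0.263], 'moment': [-0.037, 0.032, 0.043], 'finger_force': 0.0, 'grip_width': 1.002}
scene {'fovy': 50.505, 'cx': 258.2272, 'cy': 187.6162, 'origin': [0.0353, -0.2647, 0.698], 'rotation': [0.8287, -0.4102, 0.177, -0.3372]}
side {'fovy': 42.2, 'cx': 256.298, 'cy': 193.0282, 'origin': [0.3945, 0.8758, 0.4381], 'rotation': [-0.0744, 0.8355, -0.5428, 0.0416]}
wrist {'fovy': 64.598, 'cx': 253.4661, 'cy': 191.5379, 'origin': [0.0535, 0.5788, 0.3846], 'rotation': [0.7772, 0.6125, 0.0886, 0.1133]}
```

View pics/scene0.png

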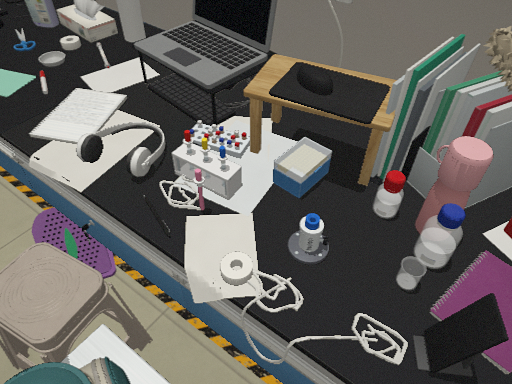

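View pics/side0.png

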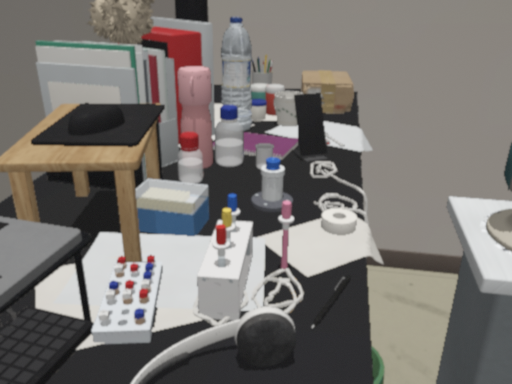

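The scene view shows the rack with red (187,137), yellow (204,145) and blue (222,150) caps. The pink tube is at (199,185), and the gauge with its blue spinner is at (312,221). In the side view the blue cap is at (232,203), the yellow at (227,218), the red at (221,235) and the spinner at (273,163).

```bash
cat > h.py <<'E'
import numpy as np,cv2
from scipy.spatial.transform import Rotation as R
from workcell import sense,camera,camera_params
def ray(p,uv):
    f=192/np.tan(np.radians(p["fovy"]/2))
    d=np.array([(uv[0]-p["cx"])/f,(uv[1]-p["cy"])/f,1.]);d/=np.linalg.norm(d)
    return np.array(p["origin"]),R.from_quat(p["rotation"]).apply(d)
def plane(p,uv,z):
    o,d=ray(p,uv);return o+d*(z-o[2])/d[2]
def tri(a,b):
    (o1,d1),(o2,d2)=a,b
    k=np.linalg.lstsq(np.c_[d1,-d2],o2-o1,rcond=None)[0]
    x,y=o1+k[0]*d1,o2+k[1]*d2
    return (x+y)/2,np.linalg.norm(x-y)
def proj(p,X):
    f=192/np.tan(np.radians(p["fovy"]/2))
    c=R.from_quat(p["rotation"]).inv().apply(np.array(X)-p["origin"])
    return np.array([p["cx"]+f*c[0]/c[2],p["cy"]+f*c[1]/c[2]])
BLUE=((100,140,50),(125,255,255));RED=((0,150,60),(6,255,255));YEL=((20,130,80),(33,255,255))
def blobs(bgr,c,roi=None,amin=15):
    m=cv2.inRange(cv2.cvtColor(bgr,cv2.COLOR_BGR2HSV),*c)
    if roi:
        k=np.zeros_like(m);k[roi[1]:roi[3],roi[0]:roi[2]]=255;m&=k
    n,l,st,ce=cv2.connectedComponentsWithStats(m)
    return [(ce[i].round(1).tolist(),st[i].tolist()) for i in range(1,n) if st[i][4]>=amin]
E
python3 - <<'E'
from h import *
s,d=cv2.imread("pics/scene0.png"),cv2.imread("pics/side0.png");ps,pd=camera_params("scene"),camera_params("side")
for nm,c,rs,rd in(("blue",BLUE,(210,135,235,165),(222,190,242,215)),("yel",YEL,(195,130,215,155),(218,205,236,230)),("red",RED,(178,125,197,145),(212,222,230,247)),("spin",BLUE,(300,210,325,232),(262,153,285,172))):
    a,b=blobs(s,c,rs,8),blobs(d,c,rd,8);print(nm,a,b)
    if a and b:
        A=max(a,key=lambda q:q[1][4])[0];B=max(b,key=lambda q:q[1][4])[0]
        X,e=tri(ray(ps,A),ray(pd,B));print("  ",X.round(4),round(e,4))
E
```

```text
blue [([221.2, 139.6], [220, 138, 4, 4, 12]), ([228.6, 141.9], [227, 140, 4, 4, 12]), ([222.0, 151.5], [220, 146, 5, 12, 54])] [([232.1, 200.5], [228, 193, 9, 18, 131])]
   [0.543  0.2037 0.1178] 0.0023
yel [([204.2, 143.0], [202, 137, 6, 13, 56])] [([226.0, 216.7], [222, 207, 9, 20, 122])]
   [0.5412 0.2553 0.1164] 0.001
red [([186.8, 135.1], [184, 130, 7, 12, 57])] [([220.6, 233.9], [217, 225, 8, 19, 136])]
   [0.5373 0.3058 0.1163] 0.0001
spin [([312.0, 220.8], [305, 213, 16, 17, 205])] [([272.6, 163.0], [267, 158, 13, 11, 123])]
   [ 0.5162 -0.0477  0.0888] 0.0004
```

View pics/wrist0.png

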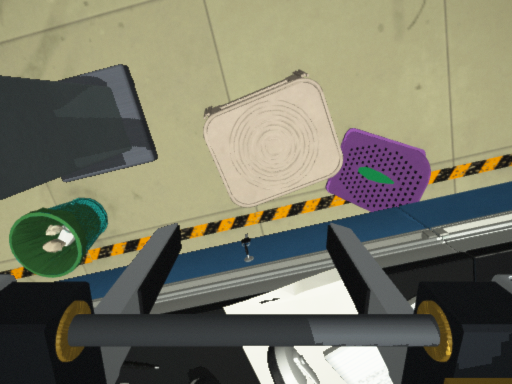

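The wrist view shows the floor and cart edge between the fingers, so it's no use from here. The heights and the 50 mm hole spacing agree with what was given. Next I check clearances to the wooden stand and the pink tube.

```bash
python3 - <<'E'
from h import *
ps,pd=camera_params("scene"),camera_params("side")
for n,u in(("leg base L",(256,152)),("leg base R",(368,182))):print(n,plane(ps,u,0).round(3))
print("stand corner near side cam",tri(ray(ps,(247,88)),ray(pd,(133,163)))[0:2])
print("stand other corner",tri(ray(ps,(394,122)),ray(pd,(160,106)))[0:2])
print("pink cap",tri(ray(ps,(198,174)),ray(pd,(287,210))))
print("sponge",plane(ps,(275,160),.06),plane(ps,(300,190),.0))
E
```

```text
leg base L [0.698 0.226 0.   ]
leg base R [ 0.777 -0.06   0.   ]
stand corner near side cam (array([0.6821462 , 0.24567216, 0.18830272]), np.float64(0.008845544819246275))
stand other corner (array([ 0.76075183, -0.0803133 ,  0.19019296]), np.float64(0.01607480117436896))
pink cap (array([0.46060219, 0.20150974, 0.10993607]), np.float64(0.0022161477122365895))
sponge [0.6455345  0.13098755 0.06      ] [0.65094127 0.05770971 0.        ]
```

```bash
cat >> h.py <<'E'
def togo(X,yaw=None):
    s=sense();T=R.from_quat(s["ee_rot"]);d=T.inv().apply(np.array(X)-s["ee_pos"])*100
    y=T.as_matrix()[:,1] ;cur=np.degrees(np.arctan2(y[1],y[0]));yaw=cur if yaw is None else yaw
    c,q=np.cos(np.radians(yaw)),np.sin(np.radians(yaw))
    G=R.from_matrix(np.array([[-q,c,0],[c,q,0],[0,0,-1]]).T)
    print("t",round(s["t"],2),"pos",np.round(s["ee_pos"],4),"yaw",cur.round(2),"F",np.round(s["force"],2),"shift cm",d.round(2),"turn deg",np.degrees((T.inv()*G).as_rotvec()).round(2))
E
python3 -c "
from h import *
togo((.543,.204,.20),3.2)"
```

```text
t 0.15 pos [0.1342 0.5587 0.2048] yaw 76.49 F [-0.62  0.7  -0.22] shift cm [-48.03 -24.94   0.51] turn deg [-7.000e-02  4.000e-02  7.329e+01]
```

Call:
carry_out:
  rows:
    - [-4.8,-2.5,0,0,0,0]
    - [-4.8,-2.5,0,0,0,0]
    - [-4.8,-2.5,0,0,0,0]
    - [-4.8,-2.5,0,0,0,0]
    - [-4.8,-2.5,0,0,0,0]
  fingers: 0.0
  force: 25

```text
t: 0.78
ee_pos: [0.3395, 0.3802, 0.2054]
ee_rot: [0.118, 0.993, 0.0, 0.0]
force: [0.3, 0.2, 0.1]
grip_width: 0.517
finger_force: 0.0
```

Call:
carry_out:
  rows:
    - [-4.8,-2.5,0,0,0,0]
    - [-4.8,-2.5,0,0,0,0]
    - [-4.8,-2.5,0,0,0,0]
    - [-4.8,-2.5,0,0,0,0]
    - [-4.8,-2.5,0,0,0,0]

```text
t: 1.4
ee_pos: [0.5437, 0.2026, 0.2053]
ee_rot: [0.118, 0.993, 0.0, -0.0]
force: [0.3, 1.1, -0.9]
grip_width: 0.504
finger_force: 0.0
```

Call:
carry_out:
  rows:
    - [0,0,0,0,0,9]
    - [0,0,0,0,0,9]
    - [0,0,0,0,0,9]
    - [0,0,0,0,0,9]
    - [0,0,0,0,0,9]

```text
t: 2.02
ee_pos: [0.5424, 0.2038, 0.2051]
ee_rot: [0.491, 0.871, -0.0, -0.0]
force: [-0.5, -0.3, 0.1]
grip_width: 0.498
finger_force: 0.0
```

Call:
carry_out:
  rows:
    - [0,0,0,0,0,9]
    - [0,0,0,0,0,9]
    - [0,0,0,0,0,9]
    - [0,0,0,0,0,0]

```text
t: 2.52
ee_pos: [0.5424, 0.2039, 0.2052]
ee_rot: [0.678, 0.735, -0.0, -0.0]
force: [0.1, -0.2, 0.3]
grip_width: 0.503
finger_force: 0.0
```

```bash
python3 - <<'E'
from h import *
togo((.543,.204,.20),3.2)
p=camera_params("wrist");im=camera("wrist")[:,:,::-1].copy();cv2.imwrite("pics/w1.png",im)
print(p["origin"],proj(p,(.543,.204,.128)),blobs(im,BLUE))
E
```

```text
t 2.52 pos [0.5424 0.2039 0.2052] yaw 4.6 F [ 0.12 -0.21  0.31] shift cm [0.01 0.06 0.52] turn deg [-0.04  0.    1.4 ]
[0.53609918 0.28735463 0.38500338] [253.77976248 199.56940385] [([351.3, 5.3], [345, 0, 14, 13, 138]), ([397.6, 65.9], [391, 60, 14, 13, 131]), ([358.1, 94.3], [353, 89, 11, 12, 105]), ([359.5, 114.8], [355, 110, 11, 11, 98]), ([256.3, 193.4], [249, 184, 15, 20, 231]), ([363.5, 242.9], [315, 231, 102, 26, 1285]), ([217.7, 374.4], [205, 364, 24, 20, 392])]
```

View pics/w1.png

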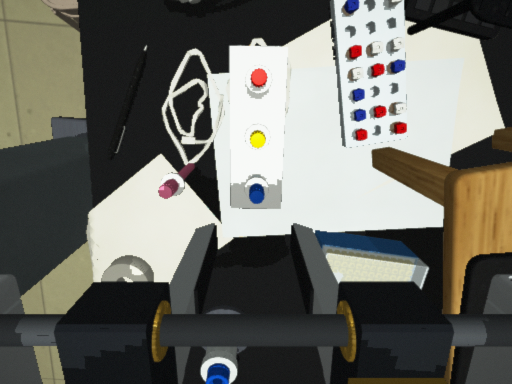

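The wrist view shows the blue cap at about (257,196), within 3 px of where I predicted it, so x ≈ 0.545 and y ≈ 0.205. The spinner is at (217,374). I go down to grasp.

Call:
carry_out:
  rows:
    - [0.1,0.25,2,0,0,0]
    - [0,0,3,0,0,0]
    - [0,0,2.5,0,0,0]
    - [0,0,1.5,0,0,0]
    - [0,0,1,0,0,0]

```text
t: 3.2
ee_pos: [0.5451, 0.2051, 0.1049]
ee_rot: [0.679, 0.735, -0.0, -0.0]
force: [-0.1, 0.7, 0.3]
grip_width: 0.498
finger_force: 0.0
```

```bash
python3 - <<'E'
from h import *
togo((.545,.205,.105))
p=camera_params("wrist");im=camera("wrist")[:,:,::-1].copy();cv2.imwrite("pics/w2.png",im)
sd=camera("side")[:,:,::-1]
cv2.imwrite("pics/w2b.png",np.hstack([im[130:384,130:390],cv2.resize(sd[150:277,180:310],(260,254))]))
E
```

```text
t 3.2 pos [0.5451 0.2051 0.1049] yaw 4.54 F [-0.13  0.68  0.31] shift cm [-0.01 -0.01 -0.01] turn deg [-0.01 -0.   -0.  ]
```

View pics/w2b.png

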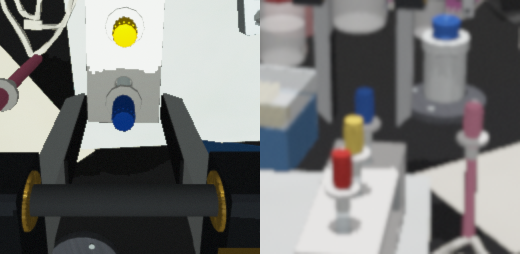

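The crop shows the blue cap midway between the two fingers, at about (254,250) in full wrist pixels. I check its y offset against the pad centre.

```bash
python3 - <<'E'
from h import *
p=camera_params("wrist");im=cv2.imread("pics/w2.png")
hsv=cv2.inRange(cv2.cvtColor(im,cv2.COLOR_BGR2HSV),(100,140,20),(125,255,255));hsv[:200]=0;hsv[290:]=0;hsv[:,:200]=0;hsv[:,310:]=0
ys,xs=np.nonzero(hsv);print(xs.min(),xs.max(),ys.min(),ys.max())
for r in range(ys.min(),ys.max()+1,3):print(r,xs[ys==r].min(),xs[ys==r].max())
for dy in(0,-.0065,.0065):
  for z in(.128,.102):print(dy,z,proj(p,(.5451,.2051+dy,z)).round(1))
E
```

```text
242 264 225 260
225 252 252
228 247 260
231 244 262
234 244 263
237 243 263
240 243 263
243 243 264
246 242 264
249 242 264
252 243 263
255 245 262
258 247 259
0 0.128 [253.6 253.9]
0 0.102 [253.6 234.8]
-0.0065 0.128 [252.7 264. ]
-0.0065 0.102 [252.9 243.8]
0.0065 0.128 [254.5 243.6]
0.0065 0.102 [254.4 225.6]
```

Call:
carry_out:
  rows:
    - [0.2,0,0,0,0,0]
    - [0,0,0,0,0,0]
    - [0,0,0,0,0,0]
    - [0,0,0,0,0,0]
    - [0,0,0,0,0,0]
  fingers: -1
  force: 30

```text
t: 3.92
ee_pos: [0.5452, 0.2071, 0.1057]
ee_rot: [0.679, 0.734, 0.0, 0.0]
force: [-0.3, 0.2, 1.1]
grip_width: 0.127
finger_force: 30.0
```

```bash
python3 -c "
from h import *
togo((.545,.207,.25));print(sense()['grip_width'],sense()['finger_force'])"
```

```text
t 3.92 pos [0.5452 0.2071 0.1057] yaw 4.49 F [-0.32  0.18  1.1 ] shift cm [-1.000e-02 -1.000e-02 -1.443e+01] turn deg [ 0.04 -0.01  0.  ]
0.12663256530410197 29.999661147594452
```

Call:
carry_out:
  rows:
    - [0,0,-0.5,0,0,0]
    - [0,0,-2,0,0,0]
    - [0,0,-3.5,0,0,0]
    - [0,0,-4.5,0,0,0]
    - [0,0,-3,0,0,0]

```text
t: 4.55
ee_pos: [0.5454, 0.2072, 0.2429]
ee_rot: [0.679, 0.734, 0.001, 0.001]
force: [-0.2, -0.2, -0.6]
grip_width: 0.129
finger_force: 30.0
```

```bash
python3 - <<'E'
from h import *
togo((.517,-.048,.24));print(sense()['grip_width'],sense()['finger_force'])
ps,pd=camera_params("scene"),camera_params("side")
s=camera("scene")[:,:,::-1].copy();d=camera("side")[:,:,::-1].copy()
cv2.imwrite("pics/s3.png",s);cv2.imwrite("pics/d3.png",d)
e=sense()["ee_pos"];tip=e-[0,0,.0997];print("tip pred",proj(ps,tip),proj(pd,tip))
def crop(im,c,w=50):
    x,y=np.round(c).astype(int);return cv2.resize(im[y-w:y+w,x-w:x+w],(400,400),interpolation=cv2.INTER_CUBIC),(x-w,y-w)
a,o1=crop(s,proj(ps,tip+[0,0,.03]));b,o2=crop(d,proj(pd,tip+[0,0,.03]));print(o1,o2);cv2.imwrite("pics/c3.png",np.hstack([a,b]))
E
```

```text
t 4.55 pos [0.5454 0.2072 0.2429] yaw 4.49 F [-0.25 -0.17 -0.58] shift cm [-25.22  -4.83   0.27] turn deg [ 0.14 -0.03  0.  ]
0.12914815670666774 29.999113082885742
tip pred [221.53775919 139.82138574] [229.32842058 185.52428892]
(np.int64(171), np.int64(79)) (np.int64(179), np.int64(117))
```

View pics/c3.png

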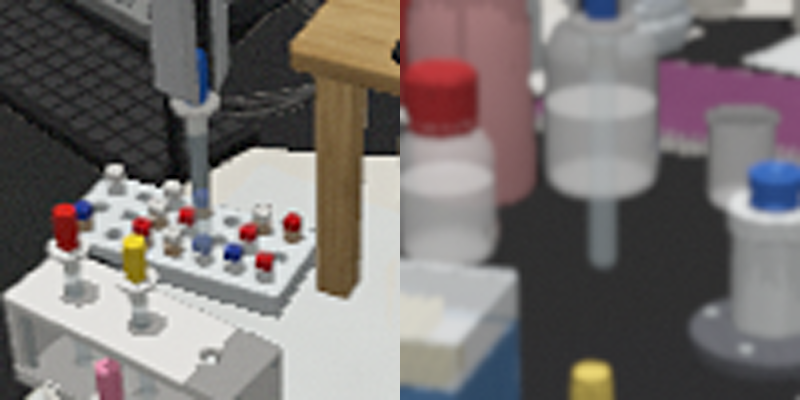

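The tube is held upright: its tip is at about (229.5,184) in the side view, where I predicted (229.3,185.5). I carry it over to the gauge.

Call:
carry_out:
  rows:
    - [-3,-0.6,0,0,0,0]
    - [-6,-1.2,0,0,0,0]
    - [-6,-1.2,0,0,0,0]
    - [-6,-1.2,0,0,0,0]
    - [-4.2,-0.6,0,0,0,0]

```text
t: 5.28
ee_pos: [0.5152, -0.05, 0.2389]
ee_rot: [0.679, 0.734, -0.001, -0.001]
force: [1.5, 0.3, -0.1]
grip_width: 0.127
finger_force: 30.0
```

Call:
carry_out:
  rows:
    - [0,0,1.4,0,0,0]
    - [0,0,1.4,0,0,0]
    - [0,0,0,0,0,0]

```text
t: 5.65
ee_pos: [0.5154, -0.0463, 0.2102]
ee_rot: [0.678, 0.735, -0.001, -0.002]
force: [0.7, 0.0, 0.3]
grip_width: 0.133
finger_force: 30.0
```

```bash
python3 - <<'E'
from h import *
togo((.517,-.048,.215));print(sense()['grip_width'])
ps,pd=camera_params("scene"),camera_params("side")
s=camera("scene")[:,:,::-1].copy();d=camera("side")[:,:,::-1].copy()
cv2.imwrite("pics/s4.png",s);cv2.imwrite("pics/d4.png",d)
e=sense()["ee_pos"];tip=e-[0,0,.0997]
for n,p,im in(("scene",ps,s),("side",pd,d)):
    print(n,"tip pred",proj(p,tip),"mouth under tip",proj(p,[e[0],e[1],.096]))
def crop(im,c,w=25):
    x,y=np.round(c).astype(int);return cv2.resize(im[y-w:y+w,x-w:x+w],(400,400),interpolation=cv2.INTER_CUBIC),(x-w,y-w)
a,o1=crop(s,proj(ps,tip));b,o2=crop(d,proj(pd,tip));print(o1,o2);cv2.imwrite("pics/c4.png",np.hstack([a,b]))
E
```

```text
t 5.65 pos [ 0.5154 -0.0463  0.2102] yaw 4.58 F [0.71 0.03 0.29] shift cm [-0.18  0.15 -0.48] turn deg [-0.25 -0.11 -0.  ]
0.1325190730372548
scene tip pred [313.08501421 212.37204194] mouth under tip [312.1453248  217.89636441]
side tip pred [272.63752532 152.10058059] mouth under tip [272.43641591 159.84926156]
(np.int64(288), np.int64(187)) (np.int64(248), np.int64(127))
```

View pics/c4.png

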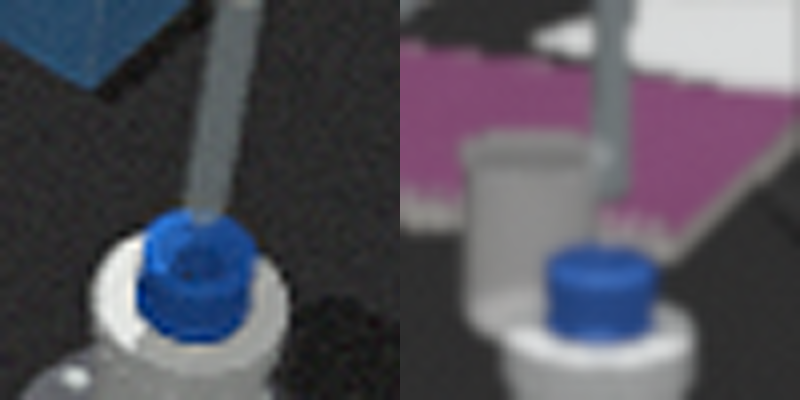

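In the scene crop the tip is at about (313.9,214.7) and the spinner hole at about (313,219.5). In the side crop the tip is at (274.5,151.5) and the spinner centre at (273.4,159.5). The tip sits a little toward -x, so I check the tube's tilt numerically.

```bash
python3 - <<'E'
from h import *
ps,pd=camera_params("scene"),camera_params("side");e=sense()["ee_pos"]
for n,p in(("s",ps),("d",pd)):
    im=cv2.imread(f"pics/{n}4.png")
    for h in(0,.02,.04,.06,.08,.105):
        u=proj(p,e-[0,0,.0997-h]);r=int(round(u[1]));c=int(round(u[0]))
        print(n,h,u.round(1),c-8,im[r,c-8:c+9].mean(1).astype(int))
    m=cv2.inRange(cv2.cvtColor(im,cv2.COLOR_BGR2HSV),(100,140,20),(125,255,255))
    c=proj(p,[e[0],e[1],.09]).astype(int)
    for r in range(c[1]-10,c[1]+12):
        q=np.nonzero(m[r,c[0]-13:c[0]+14])[0]
        if len(q):print(r,q.min()+c[0]-13,q.max()+c[0]-13,len(q))
E
```

```text
s 0 [313.1 212.4] 305 [44 39 38 39 38 48 88 98 95 97 92 63 39 43 44 37 43]
s 0.02 [314.3 205.4] 306 [36 43 42 40 42 53 86 95 94 98 93 74 36 39 38 44 41]
s 0.04 [315.5 198.1] 308 [46 44 42 40 47 74 98 98 99 98 87 40 40 46 45 44 39]
s 0.06 [316.8 190.5] 309 [22 21 23 17 35 68 97 97 97 97 90 59 35 37 42 39 44]
s 0.08 [318.1 182.6] 310 [ 71  69  68  68  71  88 128 131 132 135 134 136 131  91  64  36  40]
s 0.105 [319.9 172.4] 312 [115 113 119 114 114 115 113 117 117 111 101 104  65  48 101 100  38]
213 309 310 2
214 307 316 7
215 306 318 13
216 307 318 12
217 306 319 14
218 306 319 14
219 306 319 14
220 306 318 13
221 306 318 13
222 305 318 14
223 305 318 14
224 305 318 14
225 305 318 14
226 306 317 12
227 307 317 11
228 308 316 9
229 310 314 5
d 0 [272.6 152.1] 265 [140 139 138 136 134 131 123 115 109 106 103 105 107 106 105 105 105]
d 0.02 [272.9 142.4] 265 [110 110 110 111 110 108 109 110 113 115 115 110 109 108 108 107 108]
d 0.04 [273.1 132.6] 265 [ 94 108 113 134 161 168 158 122 111 116 125 163 203 213 215 216 217]
d 0.06 [273.4 122.6] 265 [ 47  45  44  46  46  49  60  85 104 110 111 108 110 123 131 135 137]
d 0.08 [273.7 112.4] 266 [ 93  69  65  66  67  76 103 133 144 146 145 139 131 129 130 136 140]
d 0.105 [274.   99.4] 266 [106 121 128 128 115  82  66  70  72  74  72  71  80 103 125 131 131]
158 271 272 2
159 268 277 10
160 267 279 13
161 267 279 13
162 267 279 13
163 267 279 13
164 267 278 12
165 267 278 12
166 267 278 12
167 267 278 12
168 268 277 10
```

Call:
carry_out:
  rows:
    - [0,0,0,0,0,0]
    - [0,0,0,0,0,0]

```text
t: 6.0
ee_pos: [0.5171, -0.0475, 0.2129]
ee_rot: [0.679, 0.735, 0.0, 0.0]
force: [-0.5, 0.8, 0.2]
grip_width: 0.128
finger_force: 30.0
```

```bash
cat >> h.py <<'E'
def tube(tag,hs=(.008,.02,.035,.05,.06,.108,.114)):
    """tube axis column seen by differencing against the first pictures -> offsets from a vertical tube under the TCP, in px"""
    e=sense()["ee_pos"]
    for n in("scene","side"):
        p=camera_params(n);im=np.mean([camera(n)[:,:,::-1].astype(float) for _ in range(3)],0);cv2.imwrite(f"pics/{tag}{n}.png",im.astype(np.uint8))
        b=cv2.imread(f"pics/{n}0.png").astype(float)
        d=np.abs(im-b).sum(2)
        o=[]
        for h in hs:
            u=proj(p,e-[0,0,.0997-h]);r=int(round(u[1]));c=int(round(u[0]))
            w=d[r-1:r+2,c-9:c+10].mean(0);t=.4*np.percentile(w,80);q=np.nonzero(w>t)[0]
            o.append((h,round(u[0],1),(q.min()+q.max())/2+c-9,int(q.max()-q.min()+1)))
        print(n,o)
E
python3 - <<'E'
from h import *
togo((.517,-.048,.215));print(sense()["ee_rot"].round(4) if hasattr(sense()["ee_rot"],"round") else sense()["ee_rot"])
tube("a")
for n in("scene","side"):
    p=camera_params(n);J=[(proj(p,np.array([.517,-.048,.096])+.001*np.eye(3)[k])-proj(p,[.517,-.048,.096])).round(2).tolist() for k in range(3)];print("px per mm x,y,z",J)
E
```

```text
t 6.0 pos [ 0.5171 -0.0475  0.2129] yaw 4.54 F [-0.47  0.82  0.17] shift cm [-0.05 -0.02 -0.21] turn deg [ 0.06  0.01 -0.  ]
[6.786e-01 7.345e-01 3.000e-04 4.000e-04]
scene [(0.008, np.float64(314.1), np.float64(314.5), 6), (0.02, np.float64(314.8), np.float64(315.5), 6), (0.035, np.float64(315.8), np.float64(316.5), 6), (0.05, np.float64(316.7), np.float64(317.5), 6), (0.06, np.float64(317.4), np.float64(318.5), 6), (0.108, np.float64(320.7), np.float64(321.5), 16), (0.114, np.float64(321.2), np.float64(321.5), 18)]
side [(0.008, np.float64(272.6), np.float64(273.5), 6), (0.02, np.float64(272.7), np.float64(273.5), 6), (0.035, np.float64(272.9), np.float64(274.0), 5), (0.05, np.float64(273.1), np.float64(273.5), 6), (0.06, np.float64(273.2), np.float64(273.5), 6), (0.108, np.float64(273.9), np.float64(273.5), 16), (0.114, np.float64(274.0), np.float64(273.0), 15)]
px per mm x,y,z [[0.27, -0.31], [-0.44, -0.24], [0.06, -0.33]]
px per mm x,y,z [[-0.5, -0.03], [-0.07, 0.17], [0.01, -0.47]]
```

The arm has settled now. The tip is within about 1 mm of the spinner axis, and needs roughly +0.3 mm in x and +1.3 mm in y. I start descending.

Call:
carry_out:
  rows:
    - [0.12,0.03,0,0,0,0]
    - [0,0,1,0,0,0]
    - [0,0,0.7,0,0,0]
    - [0,0,0.4,0,0,0]
    - [0,0,0,0,0,0]

```text
t: 6.92
ee_pos: [0.5167, -0.0466, 0.1909]
ee_rot: [0.679, 0.734, -0.0, -0.0]
force: [0.2, 1.1, 0.1]
grip_width: 0.132
finger_force: 30.0
```

```bash
python3 - <<'E'
from h import *
togo((.5174,-.0462,.19));print(np.round(sense()["moment"],3))
ps,pd=camera_params("scene"),camera_params("side")
out=[]
for n in("scene","side"):
    im=np.mean([camera(n)[:,:,::-1].astype(float) for _ in range(2)],0).astype(np.uint8)
    x,y=np.round(proj(camera_params(n),[.517,-.047,.11])).astype(int)
    print(n,x-20,y-25);out.append(cv2.resize(im[y-25:y+25,x-20:x+20],(400,500),interpolation=cv2.INTER_CUBIC))
cv2.imwrite("pics/c5.png",np.hstack(out))
E
```

```text
t 6.92 pos [ 0.5167 -0.0466  0.1909] yaw 4.49 F [0.23 1.06 0.13] shift cm [0.04 0.07 0.09] turn deg [-0.06 -0.02 -0.  ]
[0.001 0.058 0.021]
scene 293 188
side 252 128
```

View pics/c5.png

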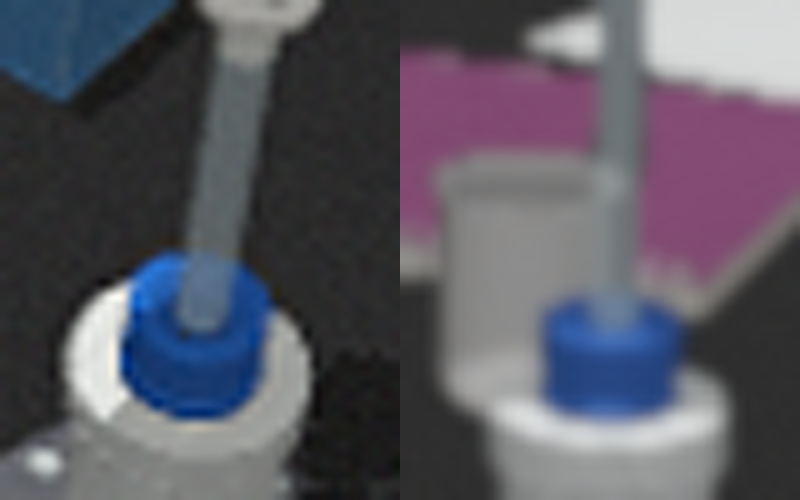

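The tip is in the countersink and centred on the spinner in both views: columns ~205 and ~203 in the scene crop, 614 and 613 in the side crop. The forces are near zero, so I carry on slowly.

Call:
carry_out:
  rows:
    - [0,0,0.2,0,0,0]
    - [0,0,0.2,0,0,0]
    - [0,0,0.2,0,0,0]
    - [0,0,0.2,0,0,0]
    - [0,0,0,0,0,0]

```text
t: 7.75
ee_pos: [0.5169, -0.0467, 0.1832]
ee_rot: [0.679, 0.734, -0.0, -0.0]
force: [-0.1, -0.6, -0.1]
grip_width: 0.127
finger_force: 30.0
```

Call:
carry_out:
  rows:
    - [0,0,0.2,0,0,0]
    - [0,0,0.2,0,0,0]
    - [0,0,0,0,0,0]

```text
t: 8.12
ee_pos: [0.5169, -0.0466, 0.1793]
ee_rot: [0.679, 0.734, -0.0, -0.0]
force: [-0.0, -1.0, -0.4]
grip_width: 0.133
finger_force: 30.0
```

Call:
carry_out:
  rows:
    - [0,0,0.2,0,0,0]
    - [0,0,0.2,0,0,0]
    - [0,0,0.2,0,0,0]
    - [0,0,0.2,0,0,0]

```text
t: 8.62
ee_pos: [0.5176, -0.0467, 0.1723]
ee_rot: [0.679, 0.734, 0.001, 0.001]
force: [0.1, 1.4, 5.8]
grip_width: 0.131
finger_force: 30.0
```

Call:
carry_out:
  rows:
    - [0,0,0.25,0,0,0]
    - [0,0,0.25,0,0,0]
    - [0,0,0.25,0,0,0]
    - [0,0,0.25,0,0,0]

```text
t: 9.12
ee_pos: [0.5177, -0.0466, 0.1623]
ee_rot: [0.679, 0.734, 0.001, 0.001]
force: [-0.4, 0.5, 5.5]
grip_width: 0.132
finger_force: 30.0
```

```bash
python3 -c "
from h import *
togo((.5169,-.0467,.1457));print(np.round(sense()['moment'],3),sense()['grip_width'])"
```

```text
t 9.12 pos [ 0.5177 -0.0466  0.1623] yaw 4.49 F [-0.45  0.45  5.46] shift cm [-0.   -0.08  1.66] turn deg [ 0.11  0.01 -0.  ]
[0.098 0.119 0.011] 0.13233153824266264
```

Call:
carry_out:
  rows:
    - [0,0,0.25,0,0,0]
    - [0,0,0.25,0,0,0]
    - [0,0,0.25,0,0,0]
    - [0,0,0.25,0,0,0]
    - [0,0,0.25,0,0,0]

```text
t: 9.75
ee_pos: [0.5176, -0.0466, 0.1498]
ee_rot: [0.679, 0.734, 0.001, 0.001]
force: [-0.7, 1.3, 5.1]
grip_width: 0.128
finger_force: 30.0
```

Call:
carry_out:
  rows:
    - [0,0,0.15,0,0,0]
    - [0,0,0.15,0,0,0]
    - [0,0,0.1,0,0,0]

```text
t: 10.12
ee_pos: [0.5176, -0.0466, 0.1457]
ee_rot: [0.679, 0.734, 0.001, 0.001]
force: [-0.1, 0.1, 5.8]
grip_width: 0.129
finger_force: 30.0
```

Call:
carry_out:
  rows:
    - [0,0,0.07,0,0,0]
    - [0,0,0.07,0,0,0]

```text
t: 10.38
ee_pos: [0.5176, -0.0465, 0.1444]
ee_rot: [0.679, 0.734, 0.001, 0.001]
force: [-0.5, 1.0, 5.7]
grip_width: 0.134
finger_force: 30.0
```

Call:
carry_out:
  rows:
    - [0,0,0.07,0,0,0]
    - [0,0,0.07,0,0,0]

```text
t: 10.62
ee_pos: [0.5176, -0.0465, 0.1429]
ee_rot: [0.679, 0.734, 0.001, 0.001]
force: [-0.8, 0.5, 5.9]
grip_width: 0.135
finger_force: 30.0
```

Call:
carry_out:
  rows:
    - [0,0,0.07,0,0,0]
    - [0,0,0.07,0,0,0]

```text
t: 10.88
ee_pos: [0.5176, -0.0465, 0.1415]
ee_rot: [0.679, 0.734, 0.001, 0.001]
force: [0.1, 1.4, 5.5]
grip_width: 0.131
finger_force: 30.0
```

Call:
carry_out:
  rows:
    - [0,0,0.07,0,0,0]
    - [0,0,0.07,0,0,0]

```text
t: 11.12
ee_pos: [0.5176, -0.0465, 0.1401]
ee_rot: [0.679, 0.734, 0.001, 0.001]
force: [-0.1, -0.0, 6.3]
grip_width: 0.127
finger_force: 30.0
```

Call:
carry_out:
  rows:
    - [0,0,0.07,0,0,0]
    - [0,0,0.07,0,0,0]

```text
t: 11.38
ee_pos: [0.5176, -0.0465, 0.1387]
ee_rot: [0.679, 0.734, 0.001, 0.001]
force: [-0.1, 0.6, 5.5]
grip_width: 0.13
finger_force: 30.0
```

Call:
carry_out:
  rows:
    - [0,0,0.08,0,0,0]
    - [0,0,0.08,0,0,0]

```text
t: 11.62
ee_pos: [0.5176, -0.0465, 0.1371]
ee_rot: [0.679, 0.734, 0.001, 0.001]
force: [-0.6, 0.7, 5.4]
grip_width: 0.132
finger_force: 30.0
```

Call:
carry_out:
  rows:
    - [0,0,0.08,0,0,0]
    - [0,0,0.08,0,0,0]

```text
t: 11.88
ee_pos: [0.5176, -0.0465, 0.1355]
ee_rot: [0.679, 0.734, 0.001, 0.001]
force: [-0.2, 0.2, 5.0]
grip_width: 0.125
finger_force: 30.0
```

Call:
carry_out:
  rows:
    - [0,0,0.08,0,0,0]
    - [0,0,0.08,0,0,0]

```text
t: 12.12
ee_pos: [0.5176, -0.0465, 0.1339]
ee_rot: [0.679, 0.734, 0.001, 0.001]
force: [-0.8, 1.3, 5.3]
grip_width: 0.133
finger_force: 30.0
```

Call:
carry_out:
  rows:
    - [0,0,0.08,0,0,0]
    - [0,0,0.08,0,0,0]

```text
t: 12.38
ee_pos: [0.5176, -0.0465, 0.1323]
ee_rot: [0.679, 0.734, 0.001, 0.001]
force: [-1.1, 0.8, 4.8]
grip_width: 0.127
finger_force: 30.0
```

Call:
carry_out:
  rows:
    - [0,0,0.08,0,0,0]
    - [0,0,0.08,0,0,0]

```text
t: 12.62
ee_pos: [0.5176, -0.0465, 0.1307]
ee_rot: [0.679, 0.734, 0.001, 0.001]
force: [-0.2, 1.6, 6.1]
grip_width: 0.131
finger_force: 30.0
```

Call:
carry_out:
  rows:
    - [0,0,0.08,0,0,0]
    - [0,0,0.08,0,0,0]

```text
t: 12.88
ee_pos: [0.5176, -0.0465, 0.1291]
ee_rot: [0.679, 0.734, 0.001, 0.0]
force: [-0.2, 0.3, 4.8]
grip_width: 0.131
finger_force: 30.0
```

Call:
carry_out:
  rows:
    - [0,0,0.08,0,0,0]
    - [0,0,0.08,0,0,0]

```text
t: 13.12
ee_pos: [0.5176, -0.0465, 0.1275]
ee_rot: [0.679, 0.734, 0.001, 0.0]
force: [0.0, 1.6, 5.1]
grip_width: 0.129
finger_force: 30.0
```

Call:
carry_out:
  rows:
    - [0,0,0.08,0,0,0]
    - [0,0,0.08,0,0,0]

```text
t: 13.38
ee_pos: [0.5176, -0.0465, 0.1259]
ee_rot: [0.679, 0.734, 0.001, 0.0]
force: [0.0, -0.2, 5.8]
grip_width: 0.131
finger_force: 30.0
```

Call:
carry_out:
  rows:
    - [0,0,0.08,0,0,0]
    - [0,0,0.08,0,0,0]

```text
t: 13.62
ee_pos: [0.5176, -0.0464, 0.1243]
ee_rot: [0.679, 0.734, 0.001, 0.0]
force: [0.1, 0.1, 6.0]
grip_width: 0.132
finger_force: 30.0
```

Call:
carry_out:
  rows:
    - [0,0,0.08,0,0,0]
    - [0,0,0.08,0,0,0]

```text
t: 13.88
ee_pos: [0.5176, -0.0464, 0.1227]
ee_rot: [0.679, 0.734, 0.001, 0.0]
force: [-0.6, 1.0, 5.8]
grip_width: 0.125
finger_force: 30.0
```

Call:
carry_out:
  rows:
    - [0,0,0.08,0,0,0]
    - [0,0,0.08,0,0,0]

```text
t: 14.12
ee_pos: [0.5176, -0.0464, 0.1211]
ee_rot: [0.679, 0.734, 0.001, 0.0]
force: [-0.2, 1.3, 5.7]
grip_width: 0.129
finger_force: 30.0
```

Call:
carry_out:
  rows:
    - [0,0,0.08,0,0,0]
    - [0,0,0.08,0,0,0]

```text
t: 14.38
ee_pos: [0.5176, -0.0464, 0.1195]
ee_rot: [0.679, 0.734, 0.001, 0.0]
force: [-1.0, 1.5, 7.1]
grip_width: 0.126
finger_force: 30.0
```

Call:
carry_out:
  rows:
    - [0,0,0.05,0,0,0]
    - [0,0,0,0,0,0]

```text
t: 14.62
ee_pos: [0.5177, -0.0465, 0.1194]
ee_rot: [0.679, 0.734, 0.001, 0.001]
force: [-1.3, 1.1, 8.1]
grip_width: 0.131
finger_force: 30.0
```

Call:
carry_out:
  rows:
    - [0,0,0.05,0,0,0]
    - [0,0,0,0,0,0]

```text
t: 14.88
ee_pos: [0.5178, -0.0465, 0.1193]
ee_rot: [0.679, 0.734, 0.001, 0.001]
force: [-0.2, 1.5, 9.9]
grip_width: 0.129
finger_force: 30.0
```

Call:
carry_out:
  rows:
    - [0,0,0.05,0,0,0]
    - [0,0,0,0,0,0]

```text
t: 15.12
ee_pos: [0.5179, -0.0465, 0.1192]
ee_rot: [0.679, 0.734, 0.001, 0.001]
force: [-1.5, 1.0, 12.1]
grip_width: 0.13
finger_force: 30.0
```

The stop is reached: the tool stalled at z 0.119 while the force rose sharply from 5.5 to 12 N. I ease the load off and release.

Call:
carry_out:
  rows:
    - [0,0,-0.1,0,0,0]
    - [0,0,0,0,0,0]

```text
t: 15.38
ee_pos: [0.5177, -0.0465, 0.1193]
ee_rot: [0.679, 0.734, 0.001, 0.001]
force: [0.4, 0.2, 8.2]
grip_width: 0.128
finger_force: 30.0
```

Call:
carry_out:
  rows:
    - [0,0,0,0,0,0]
    - [0,0,0,0,0,0]
    - [0,0,0,0,0,0]
    - [0,0,0,0,0,0]
  fingers: 0

```text
t: 15.88
ee_pos: [0.5168, -0.0467, 0.118]
ee_rot: [0.679, 0.734, -0.0, -0.0]
force: [-1.2, 0.2, 0.5]
grip_width: 0.493
finger_force: 0.0
```

Call:
carry_out:
  rows:
    - [0,0,-1,0,0,0]
    - [0,0,-2,0,0,0]
    - [0,0,-3,0,0,0]
    - [0,0,-4,0,0,0]
    - [0,0,-3,0,0,0]

```text
t: 16.5
ee_pos: [0.5174, -0.0468, 0.2508]
ee_rot: [0.679, 0.734, 0.001, 0.001]
force: [0.2, 0.5, 0.1]
grip_width: 0.497
finger_force: 0.0
```

Call:
carry_out:
  rows:
    - [0,0,-1,0,0,0]
    - [0,0,0,0,0,0]
    - [0,0,0,0,0,0]

```text
t: 16.88
ee_pos: [0.5162, -0.0465, 0.2569]
ee_rot: [0.679, 0.734, -0.001, -0.001]
force: [0.8, 0.0, -0.7]
grip_width: 0.502
finger_force: 0.0
```

```bash
python3 - <<'E'
from h import *
togo((.517,-.047,.24))
out=[]
for n in("scene","side"):
    im=camera(n)[:,:,::-1]
    p=camera_params(n);x,y=np.round(proj(p,[.53,.06,.08])).astype(int)
    print(n,x-100,y-75,"cap top pred",proj(p,[.517,-.0465,.1415]).round(1),blobs(im,BLUE,(290,180,330,235) if n=="scene" else (255,120,290,175),6))
    x=np.clip(x,100,412);out.append(cv2.resize(im[y-75:y+75,x-100:x+100],(400,300)))
cv2.imwrite("pics/c6.png",np.hstack(out))
E
```

```text
t 16.88 pos [ 0.5162 -0.0465  0.2569] yaw 4.49 F [ 0.77  0.01 -0.75] shift cm [-0.06  0.08  1.69] turn deg [-0.14 -0.05 -0.  ]
scene 171 120 cap top pred [314.9 201.9] [([294.2, 187.7], [290, 180, 10, 18, 126]), ([306.6, 185.5], [300, 180, 18, 17, 132]), ([314.9, 206.1], [311, 200, 9, 14, 87]), ([311.6, 222.8], [305, 214, 16, 16, 140])]
side 157 113 cap top pred [272.8 137.9] [([273.0, 143.1], [271, 138, 5, 11, 54]), ([272.7, 163.9], [267, 159, 13, 10, 105])]
```

View pics/c6.png

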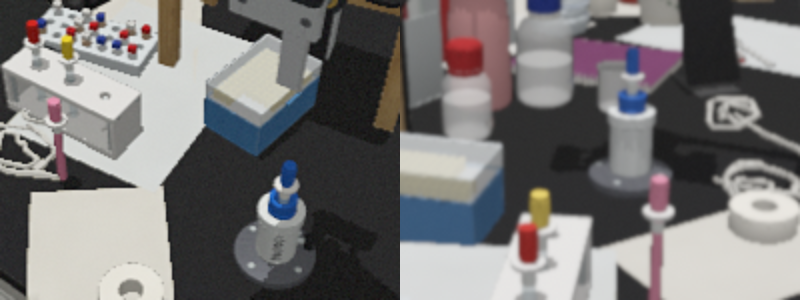

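The tube stands upright in the gauge, with its cap at about (288,173) in the left crop and (632,60) in the right. The cap top is at the height I predicted, the gripper is clear, and the red and yellow tubes are untouched. I hand the job in.

```bash
python3 -c "
from workcell import ticket
print(ticket.hand_in())"
```

```text
the job is handed in; nothing more can be done
None
```

The blue-capped tube is upright in the depth gauge with its tip on the stop, about 76 mm below the rim and pressed with about 12 N in all (roughly 6 N on the stop). It is released, the red and yellow tubes are untouched, and the job was handed in at about 17 s.

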